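# Pin the cookie mould shut

### The arm

A 6-joint arm with a two-finger parallel gripper is mounted at the origin on a cart in front of the work surface, level with it; the furniture and walls round the work are solid. World frame = base frame: x ahead of the robot, y to its left, z up, the work surface at z = 0. Lengths are in m, angles in degrees, forces in N, time in s.
With the tool pointing down it reaches from about 0.25 to 0.725 m from the base axis. Payload 9.7 kg.
Tool frame: the origin (TCP) lies at the very end of the fingers, on their centre line; the grasp point (between the pads) lies 19 mm behind it; z points along the fingers, y is the line along which they close (so a half turn about z gives the same grasp; the last joint's range is limited). The gripper opens to 85 mm and grips with 20 to 120 N. Pads are 22 mm wide; open, the fingers measure 114 mm over their backs; the gripper's body (76 mm by 85 mm) begins 54 mm behind the grasp point. The pads swing forward as they close: fully open they stand 13 mm farther back than shut.
Start: joints at [63.312, 4.979, 10.078, 95.1, 0, 90], TCP at [0.247, 0.491, 0.231] pointing down, gripper open.
Joint ranges: [-179.16, 179.16], [-48.56, 103.87], [-65.8, 70.77], [-126.05, 130.52], [-82.76, 87.17], [-180, 180]. Speed limits (degrees/s): [127.2, 127.2, 147.25, 180, 180, 180].

### API

Orientations are given as [roll, pitch, yaw] about the fixed x, y, z axes, in that order (R = Rz(yaw) Ry(pitch) Rx(roll)).
In Python, from workcell import bot, viewer, finder gives the robot as it stands. The module is installed in compiled form; this text tells all that it offers.
- The arm moves only by the shell command python3 -m inch 'ROWS' [FORCE]. ROWS is JSON, a list that holds one entry, the list of rows, each a list of 7 numbers: the opening in per cent of the stroke, from 0 (shut) to 100 (fully open), then the shift along the tool's x, y, z in mm, then the turn, a rotation vector about the tool's x, y, z in degrees. In form: [[[grip, tx, ty, tz, ax, ay, az], ...]]. A call has 1 to 8 rows; each row shifts and turns the commanded pose from where the row before left it, along the tool's axes as they then stand; what a row does not reach is not made up. A row lasts 1/8 s, in which the tool goes at most 62.5 mm and 10.7 degrees, less where a joint would pass 70% of its speed; a pose out of reach is approached as far as the arm can. A call with a gripper value outside its range is refused whole. The fingers move at their own pace and stop on an object; FORCE is the grip in N (left out, the last holds). Time passes only in rows, so rows that do not move let the fingers close. It gives the time, the measured TCP pose, the force, the opening and the grip force at its end, in the units of the state.
- bot.get_obs(): the state, without advancing time (a new reading comes with each control period).
- viewer.camera(name): name is "scene" or "top"; returns a dict with "pixels" (480x640x3 uint8, red, green, blue), "vfov" (degrees; the focal length in pixels is half the picture's height over the tangent of half this angle, whatever the lens; pixels are square), "cx", "cy" (the principal point, pixels), "R" (3x3) and "t" (3): a world point X has camera coordinates R X + t. Camera axes: x right, y down, z forward; pixel columns grow to the right and rows downward; lengths in m; the calibration is good to about 2 mm. A picture is of the moment at which its call begins. There is no depth.
- bot.job_done(): hands the job in; it is judged then, once.
Trained networks look in the newest picture that a camera, given by its name, has taken for a name from the list of things; names that differ only in an ending like _2 or _b are one class to them, and where a whole thing is asked for, a point or a joint stands for the part that bears it (a point fixed in the world has none). Each returns a list of dicts, best first, with "conf" (0 to 1); they miss things now and then, are a little off and sometimes report something else, mostly with a low value. They report only what shows in the picture. A call takes as long as a camera call. They do not tell look-alikes from the thing itself.
- finder.outline_of(camera, thing): "pixels" (480x640 bool, what is visible of it) and "extent" ([centre column, centre row, width, height] in pixels, round what is visible of it).
- finder.mark_of(camera, thing): "position" ([column, row] in pixels: a listed point, or the origin of a listed thing).
The state is a dict: "time": time; "q": joint angles; "qd": joint speeds; "joint_efforts": joint torques, N m; "ee_pos": TCP position; "tcp_rot": TCP orientation; "wrist_force": force on the tool from outside, world axes, zero at the start; "torque": the same for the moment, N m; "opening": finger opening in m; "grasp_force": force on a finger pad.
Only numpy, scipy, OpenCV 4.12 (cv2) and the standard library are available. Lean on these libraries where they do the work, as an engineer would, in place of code of your own. Each camera call takes 0.05 s, during which the arm holds its last target. There are 200 camera calls.

### The job

Shut the hinged lid of the cookie mould, then take the red-handled locking pin from its stand and push it right down through lid, ejector plate and base until its collar sits flat on the lid; leave the lid shut and the pin in place. The blue ejector plate slides about inside, so its hole will seldom line up: feel for the hole through the slot in the lid, draw the plate into line with the pin, then push the pin home. Do not shove the dish of cookies, the timer or the measuring cup out of their places.

Things in the scene. Friction and masses are not known exactly. Their poses are not given: they have to be found in the camera images.
- mould: Cookie mould, fixed to the table: white base 160 x 180 mm, 62 mm high without its lid; a recess in its top holds a blue ejector plate. Origin: centre of the underside, on the table; x points to the hinge side (away from the robot but for the yaw), y along the hinge, z up. The base has a round 19 mm hole, z = 8 to 50 mm, at x = -20 mm, y = 0; plate and lid are stacked above it.
- lid (a joint): Aluminium lid, 158 mm front to back, 176 mm wide, 12 mm thick, hinged on the mould's +x edge: 0 = shut, grows as it swings up (1.57 upright). Starts at 0.9 to 1.3, leaning to the robot; the stiff hinge (0.35 N m) keeps it where it is left. Push its outer face near the front edge. When shut (z = 62 to 74 mm) its slot, 19 mm along the mould's x, 43 mm along y, is centred over the base hole.
- hinge (a point): Point on the lid's hinge line, midway along it, 62 mm above the table: the axis runs along the mould's y. The underside of the shut lid lies at this height. Turns with the mould.
- lid_edge (a point): Middle of the lid's front edge, on its outer (upper) face, 162 mm from the hinge line; moves with the lid. A black lip 5 mm deep and 90 mm wide runs along the edge in front of it.
- seat (a point): Middle of the upper mouth of the base hole (z = 50 mm, fixed to the mould), where the ejector plate lies over it: blue, 134 x 128 x 11 mm (z = 50.5 to 61.5 mm), with a round 19 mm hole. It slides only along the mould's y, takes about 2 N and stays where left; its hole starts -11 to +11 mm in y from this point. Where it is, is not reported; the shut lid hides it but for the slot.
- bore (a point): Point on the axis of the base hole at the height of the shut lid's top, 74 mm above the table. The axis is vertical. Axes as those of the mould. With the pin home, its collar rests on the lid here.
- stand: Round grey block, 64 mm across, 66 mm high, fixed to the table, in which the pin stands upright in a 19 mm hole through its middle; its origin is the centre of the underside.
- pin: Locking pin, 0.15 kg, upright in the stand at first: steel shaft 16 mm in diameter, 64 mm long, with a 1.5 mm bevel at the foot; collar 34 mm in diameter, 6 mm thick; then a square red handle 24 x 24 x 48 mm. Origin: the tip of the shaft; z runs up through the handle; x and y are square to the handle's flat sides. Fits the 19 mm holes with 1.5 mm to spare on each side.
- pin_grip (a point): Centre of the pin's red square handle, 94 mm above the tip, 24 mm above the top of the collar. Axes as pin.
- pin_tip (a point): Lower end of the pin's shaft; with the pin home it stands 10 mm above the table.
- dish_e: Round steel dish of broken cookies, 108 mm across, 35 mm high, a bystander; origin: centre of the underside.
- timer: White dial timer, 66 x 66 x 38 mm, a bystander; origin: centre of the underside.
- cup: Small whitish measuring cup, 55 mm across, 40 mm high, a bystander; origin: centre of the underside.
There are look-alikes about, which are no part of the job. There is more than one size of the pin; the job needs the smallest.

How it is judged (in metres and radians):
On the way, in this order (a step that is already met when the one before it is completed fails the run):
1. the lid is shut (within 0.04 rad) (value of joint lid below 0.04 rad), for 0.2 s.
2. the pin is pushed home: collar within 3 mm of the shut lid (value of joint lid below 0.04 rad and z of pin_tip in the frame of mould below 0.013 m and horizontal distance between pin_tip and bore below 0.004 m and angle between the z axis of pin and the z axis of mould, either way round below 0.08 rad), for 0.2 s.
At the end, for the whole second after the job is handed in: The lid is shut (within 0.04 rad); the pin stands through lid, plate and base with its collar within 3 mm of the shut lid, its tip within 4 mm of the axis of the base hole and its axis within 0.08 rad of it; the pin is at rest (all of step 2 and linear speed of pin below 0.02 m/s); the robot touches nothing.
It fails at once if the steel dish of broken cookies is pushed more than 25 mm from its place (distance of dish_e from where it was at the start of the episode above 0.025 m).
It fails at once if the dial timer is pushed more than 25 mm from its place (distance of timer from where it was at the start of the episode above 0.025 m).
It fails at once if the measuring cup is pushed more than 25 mm from its place (distance of cup from where it was at the start of the episode above 0.025 m).
It also fails if it takes over 64 s, if anything falls off the work surface, if the arm or the gripper's body presses on something with over 40 N, if the wrist force passes 120 N, or if a joint passes its speed limit or range.

## Working session

There is one attempt and no reset: what is moved stays moved. The work goes in short steps, Python scripts to look and compute and a shell command to move; the robot and the scene stay as the last step left them, time stands still between calls to the robot, and variables do not carry over. Pictures are saved under pics/ and viewed, at most 10 in all, crops included, and the job is handed in when it is done.

```bash
mkdir -p pics; cat > h.py <<'E'
import numpy as np, cv2
from workcell import bot, viewer, finder
def cam(n,save=None):
    c=viewer.camera(n); c['R']=np.array(c['R']);c['t']=np.array(c['t'])
    c['f']=240/np.tan(np.radians(c['vfov'])/2)
    if save: cv2.imwrite(f'pics/{save}.png',c['pixels'][:,:,::-1])
    return c
def ray(c,p):
    d=c['R'].T@np.array([(p[0]-c['cx'])/c['f'],(p[1]-c['cy'])/c['f'],1]); return -c['R'].T@c['t'],d/np.linalg.norm(d)
def atz(c,p,z):
    o,d=ray(c,p); return o+d*(z-o[2])/d[2]
def tri(c1,p1,c2,p2):
    o1,d1=ray(c1,p1);o2,d2=ray(c2,p2)
    s=np.linalg.lstsq(np.stack([d1,-d2],1),o2-o1,rcond=None)[0]
    a,b=o1+s[0]*d1,o2+s[1]*d2
    return (a+b)/2,np.linalg.norm(a-b)
def proj(c,X):
    v=c['R']@np.array(X)+c['t']; return [c['cx']+c['f']*v[0]/v[2],c['cy']+c['f']*v[1]/v[2]]
E
python3 - <<'E'
from h import *
np.set_printoptions(precision=3,suppress=True)
C={n:cam(n,n+'0') for n in('scene','top')}
for n,c in C.items(): print(n,'pos',-c['R'].T@c['t'],'f',c['f'])
for t in ['mould','hinge','lid_edge','seat','bore','stand','pin','pin_grip','pin_tip','dish_e','timer','cup']:
    for n in C:
        print(t,n,[(np.round(m['position']).tolist(),round(m['conf'],2)) for m in finder.mark_of(n,t)[:5]])
print(bot.get_obs())
E
```

```text
scene pos [-0.057 -0.513  0.81 ] f 478.9982988828291
top pos [ 0.351 -0.037  1.591] f 615.229912461255
mould scene [([276.0, 260.0], 0.83)]
mould top [([290.0, 195.0], 0.51)]
hinge scene [([301.0, 222.0], 0.79)]
hinge top [([290.0, 195.0], 0.82), ([290.0, 235.0], 0.56)]
lid_edge scene [([291.0, 176.0], 0.7)]
lid_edge top []
seat scene [([275.0, 249.0], 0.58)]
seat top [([291.0, 241.0], 0.64), ([288.0, 238.0], 0.56)]
bore scene [([272.0, 244.0], 0.93)]
bore top [([289.0, 239.0], 0.85)]
stand scene [([409.0, 346.0], 0.74), ([413.0, 300.0], 0.29)]
stand top [([433.0, 241.0], 0.73), ([436.0, 237.0], 0.39)]
pin scene [([454.0, 367.0], 0.86), ([368.0, 366.0], 0.73)]
pin top [([471.0, 234.0], 0.84), ([415.0, 276.0], 0.78), ([431.0, 242.0], 0.68)]
pin_grip scene [([372.0, 320.0], 0.91), ([413.0, 319.0], 0.77), ([472.0, 328.0], 0.68)]
pin_grip top [([484.0, 224.0], 0.81), ([439.0, 236.0], 0.6), ([427.0, 272.0], 0.54)]
pin_tip scene [([368.0, 364.0], 0.84), ([455.0, 369.0], 0.73)]
pin_tip top [([470.0, 236.0], 0.91)]
dish_e scene [([211.0, 216.0], 0.94)]
dish_e top [([191.0, 231.0], 0.92)]
timer scene [([414.0, 300.0], 0.78)]
timer top [([406.0, 198.0], 0.87), ([434.0, 239.0], 0.68)]
cup scene []
cup top [([455.0, 193.0], 0.82), ([284.0, 204.0], 0.74)]
{'time': 1.3, 'q': array([63.313,  4.978, 10.078, 95.1  ,  0.001, 90.001]), 'qd': array([-0.025,  0.036, -0.037,  0.088,  0.033, -0.131]), 'joint_efforts': array([ -0.   , -52.01 ,  46.486,   0.002,   0.   ,   0.   ]), 'ee_pos': array([0.247, 0.491, 0.231]), 'tcp_rot': array([180.   ,  -0.001, 153.312]), 'wrist_force': array([-0.342, -0.173,  1.699]), 'torque': array([ 0.01 ,  0.008, -0.036]), 'grasp_force': 0.0, 'opening': 0.08533848770203664}
```

View pics/scene0.png

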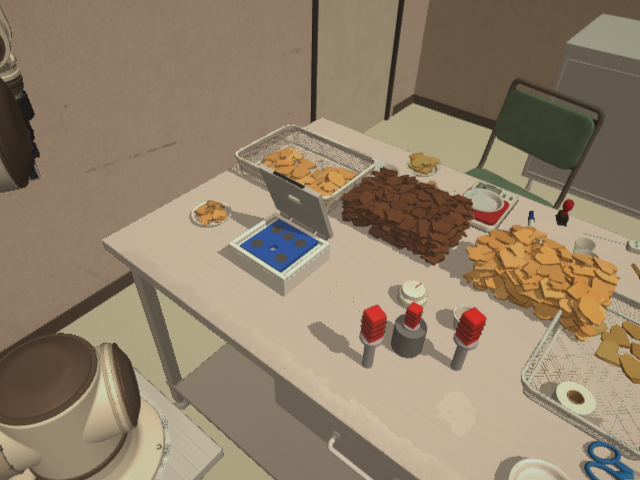

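View pics/top0.png

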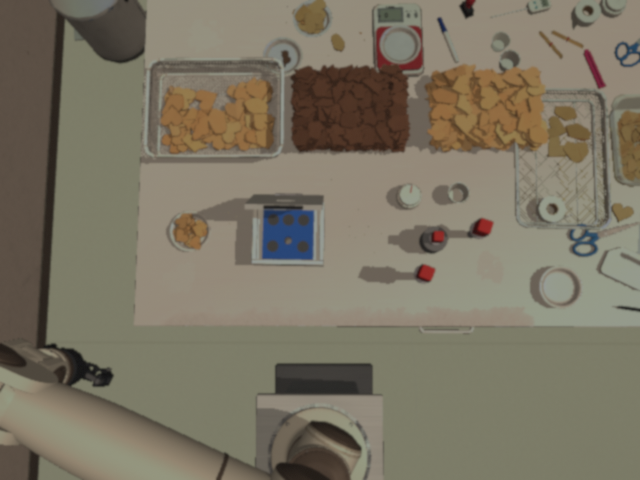

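Scene view: mould at about (280,255) with its lid up, the pin in the grey stand at (413,318) between two larger pins at (372,330) and (468,330). In the top view the mould is at (288,237), the stand at (433,240) and the timer and cup at (408,195) and (457,192).

```bash
python3 - <<'E'
from h import *
np.set_printoptions(precision=4,suppress=True)
s=cam('scene','s1');t=cam('top','t1')
def best(n,th,near):
    m=[x['position'] for x in finder.mark_of(n,th)]
    m=[x for x in m if np.hypot(x[0]-near[0],x[1]-near[1])<12]; return m[0] if m else None
for th,ns,nt in [('pin_grip',(413,319),(438,237)),('bore',(272,244),(289,239)),('seat',(275,249),(290,240)),('stand',(409,346),(433,241)),('hinge',(301,222),(290,207)),('timer',(414,300),(406,198)),('cup',(462,318),(456,193)),('dish_e',(211,216),(191,231)),('lid_edge',(291,176),(284,208))]:
    a,b=best('scene',th,ns),best('top',th,nt)
    print(th,a,b, tri(s,a,t,b) if a is not None and b is not None else '')
    if a is not None: print('   s z0,62,74',atz(s,a,0)[:2],atz(s,a,.062)[:2],atz(s,a,.074)[:2])
    if b is not None: print('   t',atz(t,b,0)[:2],atz(t,b,.062)[:2],atz(t,b,.074)[:2])
# crops
a=cv2.resize(s['pixels'][150:300,215:345],None,fx=4,fy=4,interpolation=cv2.INTER_CUBIC)
b=cv2.resize(t['pixels'][185:285,240:335],None,fx=6,fy=6,interpolation=cv2.INTER_CUBIC)
cv2.imwrite('pics/c1.png',a[:,:,::-1]);cv2.imwrite('pics/c2.png',b[:,:,::-1])
d=cv2.resize(t['pixels'][210:290,400:500],None,fx=8,fy=7,interpolation=cv2.INTER_CUBIC)
# handle red blob in stand
for n,c,(x0,x1,y0,y1) in(('s',s,(400,428,300,330)),('t',t,(428,450,226,246))):
    p=c['pixels'][y0:y1,x0:x1].astype(int); m=((p[...,0]>110)&(p[...,0]>2*p[...,1])).astype(np.uint8)
    q=cv2.findNonZero(m); r=cv2.minAreaRect(q); print(n,m.sum(),np.array(r[0])+[x0,y0],r[1:])
E
```

```text
pin_grip [413.1, 316.4] None 
   s z0,62,74 [ 0.6141 -0.2636] [ 0.5628 -0.2826] [ 0.5528 -0.2863]
bore [271.7, 243.7] [288.1, 243.4] (array([0.5253, 0.0733, 0.078 ]), np.float64(0.004077832323279834))
   s z0,62,74 [0.5891 0.1343] [0.5396 0.0847] [0.5301 0.0751]
   t [0.5327 0.0804] [0.5257 0.0759] [0.5243 0.075 ]
seat [272.6, 251.4] [287.6, 241.8] (array([0.5323, 0.0775, 0.0467]), np.float64(0.0023629493786510077))
   s z0,62,74 [0.5694 0.1128] [0.5214 0.0649] [0.5122 0.0557]
   t [0.5369 0.0818] [0.5297 0.0772] [0.5283 0.0763]
stand [409.3, 346.1] [433.1, 242.8] (array([ 0.5351, -0.2974,  0.0047]), np.float64(0.0048530468974848535))
   s z0,62,74 [ 0.5402 -0.2979] [ 0.4945 -0.3144] [ 0.4857 -0.3176]
   t [ 0.5342 -0.2961] [ 0.5271 -0.286 ] [ 0.5257 -0.284 ]
hinge [301.2, 222.4] [291.0, 196.1] (array([0.6405, 0.0728, 0.0711]), np.float64(0.010758704364893725))
   s z0,62,74 [0.703  0.1329] [0.6449 0.0835] [0.6336 0.0739]
   t [0.658  0.0739] [0.6461 0.0696] [0.6438 0.0688]
timer [413.3, 302.0] [409.9, 196.4] (array([ 0.6584, -0.2394, -0.0088]), np.float64(0.00037860382188510173))
  
[... 222 characters left out ...]
017))
   s z0,62,74 [ 0.6547 -0.3544] [ 0.6002 -0.3665] [ 0.5897 -0.3689]
   t [ 0.6572 -0.3616] [ 0.6453 -0.349 ] [ 0.643  -0.3465]
dish_e [212.8, 220.0] [189.9, 232.4] (array([ 0.5672,  0.3401, -0.0176]), np.float64(0.007870827995786797))
   s z0,62,74 [0.5568 0.3194] [0.5099 0.2557] [0.5008 0.2433]
   t [0.5618 0.3384] [0.5536 0.3238] [0.552  0.3209]
lid_edge [290.6, 178.2] [282.8, 204.1] (array([0.5983, 0.0762, 0.2191]), np.float64(0.0025473082074352264))
   s z0,62,74 [0.8426 0.2936] [0.7738 0.2318] [0.7604 0.2199]
   t [0.6367 0.0953] [0.6256 0.0902] [0.6234 0.0892]
s 234 [413.0765 314.9059] ((14.85973834991455, 25.597795486450195), 12.52880859375)
t 89 [438.5 235.5] ((9.0, 9.0), 90.0)
```

View pics/c2.png

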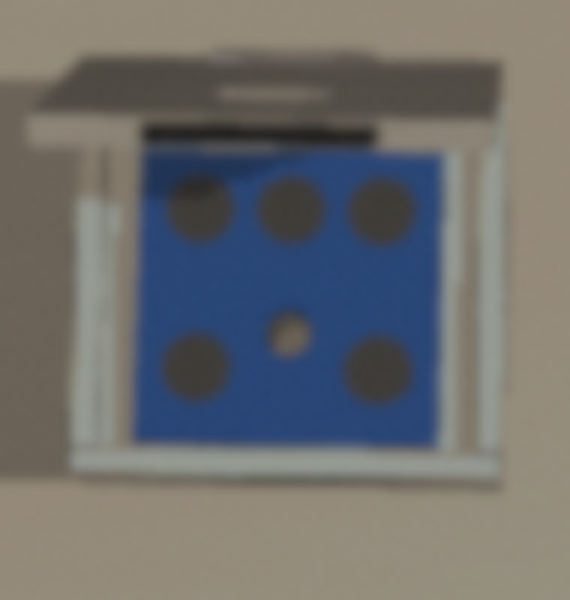

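View pics/c1.png

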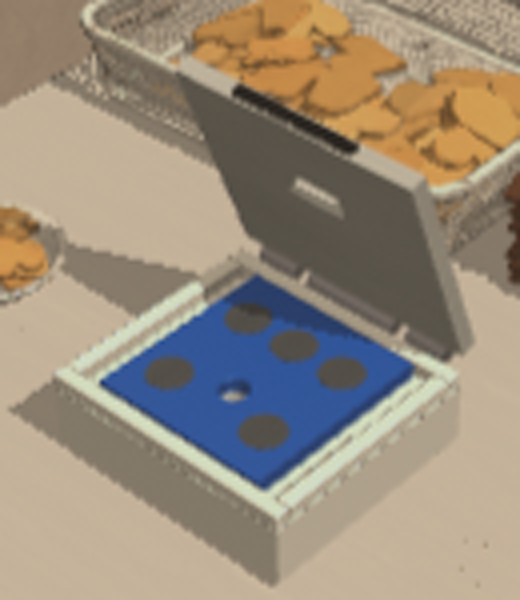

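The crops show the lid open beyond the blue plate. The mould's top-rim corners are at (58,376), (278,517) and (458,375) in the scene crop, and its front rim runs from (70,473) to (500,473) in the top crop. The plate hole is at about (290,334) in the top crop.

```bash
python3 - <<'E'
from h import *
np.set_printoptions(precision=4,suppress=True)
s=cam('scene');t=cam('top')
S=lambda u,v:(215+(u+.5)/4-.5,150+(v+.5)/4-.5); T=lambda u,v:(240+(u+.5)/6-.5,185+(v+.5)/6-.5)
P={}
for k,p in dict(FL=(58,376),FR=(278,517),BR=(458,375)).items(): P[k]=atz(s,S(*p),.062);print('s',k,P[k])
fl=P['FL']-P['FR'];br=P['BR']-P['FR'];print(np.linalg.norm(fl),np.linalg.norm(br),np.degrees(np.arctan2(-fl[0],fl[1])),np.degrees(np.arctan2(br[1],br[0])))
for k,p in dict(FL=(70,473),FR=(500,475),Lup=(78,205),Rup=(502,150),).items(): print('t',k,atz(t,T(*p),.062))
for k,p in dict(c1=(196,367),c2=(378,370),u1=(200,210),u2=(381,212),hole=(290,334),pFL=(135,445),pFR=(438,443),pBL=(145,150),pBR=(443,150)).items(): print('t',k,atz(t,T(*p),.0615))
for k,p in dict(hole=(234,390)).items(): print('s',k,atz(s,S(*p),.0615))
# subpixel line fits in the top picture, front rim edges and plate edges
g=cv2.GaussianBlur(t['pixels'].astype(float),(0,0),.8)
def edge(ch,pts,ax,sign):
    r=[]
    for (c,lo,hi) in pts:
        l=(ch[lo:hi,c] if ax==0 else ch[c,lo:hi]); d=sign*np.diff(l); i=int(np.argmax(d)); i=min(max(i,1),len(d)-2)
        o=(d[i-1]-d[i+1])/(2*(d[i-1]-2*d[i]+d[i+1])); x=lo+i+.5+o
        r.append((c,x) if ax==0 else (x,c))
    return np.array(r)
blue=g[...,2]-g[...,0]; red=g[...,0]
for nm,ch,pts,ax,sg,z in [('plate front',blue,[(c,252,266) for c in range(267,310)],0,-1,.0615),
  ('rim front',g.sum(2),[(c,258,272) for c in range(256,320)],0,-1,.062),
  ('plate left',blue,[(c,255,270) for c in range(225,256)],1,1,.0615),
  ('plate right',blue,[(c,306,321) for c in range(215,256)],1,-1,.0615)]:
    q=edge(ch,pts,ax,sg); W=np.array([atz(t,p,z)[:2] for p in q])
    vx,vy,x0,y0=cv2.fitLine(W.astype(np.float32),cv2.DIST_HUBER,0,.001,.001).ravel()
    print(nm,'dir',np.degrees(np.arctan2(vy,vx)),'pt',x0,y0,'ends',W[0],W[-1])
# handle
o=tri(s,(413.08,314.9),t,(438.5,235.5));print('handle centre/top',o,atz(t,(438.5,235.5),.118),atz(s,(413.1,316.4),.096))
# stand z 66 from top outline
for n,c in(('scene',s),('top',t)):
    for m in finder.outline_of(n,'stand')[:2]: print(n,m['extent'],m['conf'])
E
```

```text
s FL [0.4753 0.1605 0.062 ]
s FR [ 0.4731 -0.0141  0.062 ]
s BR [ 0.628  -0.0171  0.062 ]
0.17465169209881565 0.1549328412548415 -0.7349144039552219 -1.125757223976982
t FL [0.4754 0.1675 0.062 ]
t FR [ 0.4746 -0.0114  0.062 ]
t Lup [0.5882 0.1661 0.062 ]
t Rup [ 0.6114 -0.012   0.062 ]
t c1 [0.5198 0.1156 0.0615]
t c2 [0.5185 0.0395 0.0615]
t u1 [0.5861 0.1147 0.0615]
t u2 [0.5852 0.0387 0.0615]
t hole [0.5337 0.0764 0.0615]
t pFL [0.4871 0.1407 0.0615]
t pFR [0.488  0.0144 0.0615]
t pBL [0.6117 0.1382 0.0615]
t pBR [0.6115 0.0128 0.0615]
s hole [0.5334 0.0744 0.0615]
plate front dir 89.03541 pt 0.4879558 0.07582971 ends [0.4891 0.1284] [0.4874 0.0233]
rim front dir 89.19937 pt 0.47555438 0.07694747 ends [0.4771 0.1557] [ 0.4742 -0.0017]
plate left dir -1.1962895 pt 0.5419527 0.14069182 ends [0.5723 0.1402] [0.4965 0.1414]
plate right dir -0.64748687 pt 0.5459856 0.014155484 ends [0.5977 0.0135] [0.4966 0.0148]
handle centre/top (array([ 0.54  , -0.2924,  0.0952]), np.float64(0.004070347056612808)) [ 0.5383 -0.2902  0.118 ] [ 0.5346 -0.2931  0.096 ]
scene [409.1, 338.1, 31.1, 41.6] 0.84
top [434.5, 239.0, 26.7, 27.4] 0.76
```

```bash
python3 -m inch '[[[0,0,0,-8,0,0,10.6],[0,0,0,-8,0,0,10.6],[0,0,0,-8,0,0,10.6],[0,0,0,-8,0,0,10.6],[0,0,0,-8,0,0,10.6],[0,0,0,-8,0,0,10.6]]]' 60
```

```text
time: 3.25
ee_pos: [0.247, 0.4914, 0.2796]
tcp_rot: [-180.0, -0.0, 89.4]
wrist_force: [-0.4, -0.8, -0.7]
opening: 0.0
grasp_force: 0.0
```

```bash
python3 -m inch '[[[0,-40,43,0,0,0,0],[0,-40,43,0,0,0,0],[0,-40,43,0,0,0,0],[0,-40,43,0,0,0,0],[0,-40,43,0,0,0,0],[0,-40,43,0,0,0,0],[0,-40,43,0,0,0,0],[0,-40,43,0,0,0,0]]]'; python3 -m inch '[[[0,-45,40,0,0,0,0],[0,-45,40,0,0,0,0],[0,0,0,0,0,0,0]]]'
```

```text
time: 4.25
ee_pos: [0.5906, 0.1681, 0.2794]
tcp_rot: [180.0, -0.0, 89.7]
wrist_force: [0.4, 0.6, -0.2]
opening: -0.0002
grasp_force: 0.0
time: 4.62
ee_pos: [0.671, 0.0757, 0.2765]
tcp_rot: [-179.8, 0.1, 89.5]
wrist_force: [0.4, 0.8, -0.0]
opening: -0.0002
grasp_force: 0.0
```

```bash
python3 -m inch '[[[0,0,0,41,0,0,0],[0,0,0,40,0,0,0],[0,0,-50,0,0,0,0],[0,0,-16,3,0,0,0],[0,0,-16,3,0,0,0],[0,0,-16,10,0,0,0],[0,0,-15,10,0,0,0],[0,0,0,0,0,0,0]]]';  python3 -m inch '[[[0,0,-12,13,0,0,0],[0,0,-12,14,0,0,0],[0,0,-9,16,0,0,0],[0,0,-8,16,0,0,0],[0,0,-4,15,0,0,0],[0,0,-2,10,0,0,0],[0,0,-1,5,0,0,0],[0,0,0,0,0,0,0]]]'
```

```text
time: 5.62
ee_pos: [0.5549, 0.0804, 0.1724]
tcp_rot: [-180.0, -0.0, 89.8]
wrist_force: [0.3, -0.6, -0.2]
opening: -0.0004
grasp_force: 0.0
time: 6.62
ee_pos: [0.508, 0.08, 0.0831]
tcp_rot: [-180.0, 0.0, 89.7]
wrist_force: [0.0, -1.0, -0.2]
opening: 0.0003
grasp_force: 0.0
```

```bash
python3 - <<'E'
from h import *
s=cam('scene','s2')
c=cv2.resize(s['pixels'][150:300,215:345],None,fx=4,fy=4,interpolation=cv2.INTER_CUBIC)
cv2.imwrite('pics/c3.png',c[:,:,::-1])
E
```

```text
(no output)
```

View pics/c3.png

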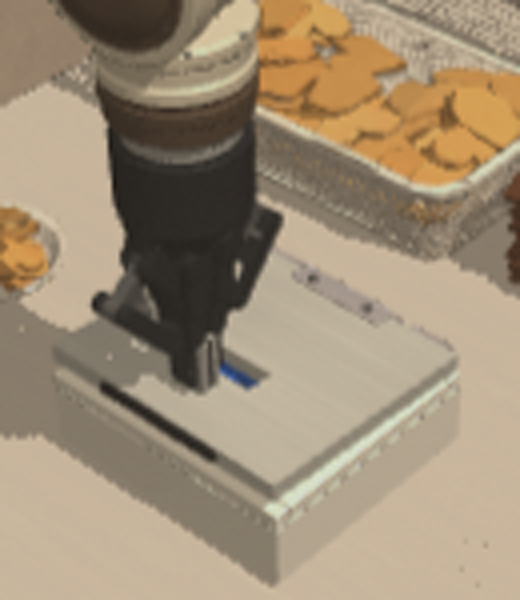

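The lid is nearly shut in this view, with a gap of a few mm at the front and the fingertips in front of the slot at (240,375) in the crop. I'll press it the rest of the way.

```bash
python3 -m inch '[[[0,0,-8,4,0,0,0],[0,0,0,4,0,0,0],[0,0,0,3,0,0,0],[0,0,0,0,0,0,0],[0,0,0,0,0,0,0]]]'
```

```text
time: 7.3
ee_pos: [0.4997, 0.0801, 0.0739]
tcp_rot: [180.0, -0.0, 89.7]
wrist_force: [-8.0, -0.6, 15.9]
opening: 0.0002
grasp_force: 8.1
```

```bash
python3 -m inch '[[[0,0,0,-50,0,0,0],[0,0,0,-60,0,0,0],[30,0,0,-60,0,0,0],[60,-50,-35,-10,0,0,0],[60,-60,-15,0,0,0,0],[60,-50,-30,0,0,0,0],[60,-50,-20,0,0,0,0],[60,0,0,0,0,0,0]]]'
python3 - <<'E'
from h import *
np.set_printoptions(precision=4,suppress=True)
print(bot.get_obs()['ee_pos'])
s=cam('scene','s3');t=cam('top','t3')
v=np.hstack([cv2.resize(s['pixels'][190:300,215:315],(400,440),interpolation=cv2.INTER_CUBIC),cv2.resize(t['pixels'][190:270,245:318],(400,440),interpolation=cv2.INTER_CUBIC)])
cv2.imwrite('pics/c4.png',v[:,:,::-1])
for n,c in(('scene',s),('top',t)):
  for th in('bore','pin_grip','hinge','lid_edge'):
    for m in finder.mark_of(n,th)[:3]: print(n,th,m['position'],round(m['conf'],2),atz(c,m['position'],dict(bore=.074,pin_grip=.096,hinge=.062,lid_edge=.074)[th]))
E
```

```text
time: 8.3
ee_pos: [0.3976, -0.132, 0.2524]
tcp_rot: [180.0, 0.0, 89.4]
wrist_force: [-0.3, 0.3, -0.3]
opening: 0.0512
grasp_force: 0.0
[ 0.3976 -0.132   0.2524]
scene bore [273.3, 243.4] 0.9 [0.5332 0.0731 0.074 ]
scene pin_grip [374.2, 321.6] 0.87 [ 0.4756 -0.2428  0.096 ]
scene pin_grip [469.5, 328.3] 0.78 [ 0.5783 -0.3896  0.096 ]
scene pin_grip [413.3, 315.2] 0.71 [ 0.5375 -0.2919  0.096 ]
scene hinge [302.8, 221.7] 0.87 [0.6495 0.0823 0.062 ]
scene lid_edge [277.7, 262.0] 0.64 [0.4941 0.0234 0.074 ]
scene lid_edge [256.0, 256.2] 0.6 [0.4765 0.0731 0.074 ]
top bore [290.8, 239.2] 0.7 [0.5348 0.0684 0.074 ]
top pin_grip [484.8, 224.0] 0.67 [ 0.5693 -0.4073  0.096 ]
top pin_grip [438.2, 237.2] 0.47 [ 0.5369 -0.2931  0.096 ]
top hinge [291.3, 194.3] 0.75 [0.6507 0.0689 0.062 ]
top lid_edge [283.7, 262.6] 0.77 [0.4765 0.0855 0.074 ]
```

View pics/c4.png

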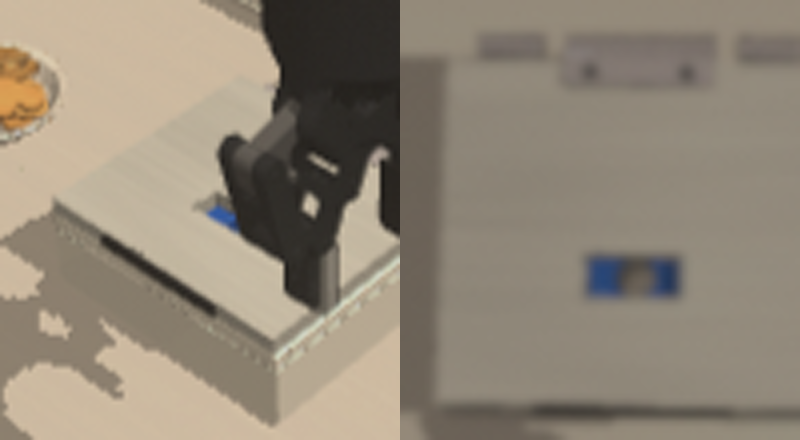

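The lid is flat shut, with the slot centre at top pixel (287.2,240.0). The grey hole shows almost centred in the slot, roughly 1–2 mm toward −y. Next I'll grasp the pin.

```bash
python3 -m inch '[[[60,-40,35,0,0,0,0],[60,-40,35,0,0,0,0],[60,-40,35,0,0,0,0],[60,-41,35,0,0,0,0],[60,0,0,40,0,0,0],[60,0,0,40,0,0,0],[60,0,0,0,0,0,0]]]'
python3 - <<'E'
from h import *
s=cam('scene','s4');t=cam('top','t4')
v=np.hstack([cv2.resize(s['pixels'][260:380,350:490],(420,360),interpolation=cv2.INTER_CUBIC),cv2.resize(t['pixels'][180:280,390:500],(380,360),interpolation=cv2.INTER_CUBIC)])
cv2.imwrite('pics/c5.png',v[:,:,::-1])
E
```

```text
time: 9.68
ee_pos: [0.5369, -0.2901, 0.1688]
tcp_rot: [-179.7, -0.2, 89.7]
wrist_force: [0.2, 0.2, -0.5]
opening: 0.0512
grasp_force: 0.0
```

View pics/c5.png

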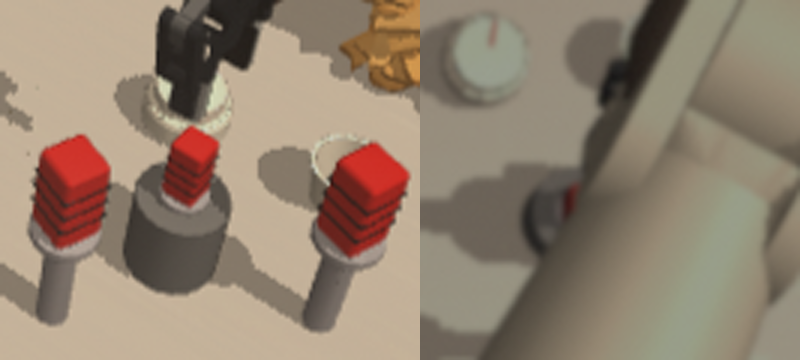

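The scene shows the fingertips at crop (185,100), directly above the small pin's handle at (190,165), and the neighbouring pins are clear. I'll descend and grip.

```bash
python3 -m inch '[[[60,-2,0,30,0,0,0],[60,0,0,30,0,0,0],[60,0,0,29,0,0,0],[60,0,0,0,0,0,0],[0,0,0,0,0,0,0],[0,0,0,0,0,0,0],[0,0,0,0,0,0,0],[0,0,0,0,0,0,0]]]' 80;python3 -m inch '[[[0,0,0,0,0,0,0],[0,0,0,0,0,0,0]]]'
```

```text
time: 10.78
ee_pos: [0.5392, -0.2937, 0.0861]
tcp_rot: [179.8, 0.1, 89.7]
wrist_force: [-1.5, 0.7, 7.6]
opening: 0.023
grasp_force: 79.1
time: 11.02
ee_pos: [0.5392, -0.2937, 0.0861]
tcp_rot: [179.8, 0.1, 89.7]
wrist_force: [-1.3, 0.7, 7.5]
opening: 0.0227
grasp_force: 79.1
```

```bash
python3 -m inch '[[[0,0,0,-30,0,0,0],[0,0,0,-40,0,0,0],[0,0,0,-50,0,0,0],[0,45,0,0,0,0,0],[0,60,0,0,0,0,0],[0,60,0,0,0,0,0],[0,60,0,0,0,0,0],[0,60,-2,0,0,0,0]]]';python3 -m inch '[[[0,50,-2,0,0,0,0],[0,32,-1,0,0,0,0],[0,0,0,0,0,0,0],[0,0,0,0,0,0,0]]]'
cat > look.py <<'E'
import sys
from h import *
np.set_printoptions(precision=4,suppress=True)
n=sys.argv[1]
s=cam('scene','sS'+n);t=cam('top','tS'+n)
o=bot.get_obs();e=o['ee_pos'];print(e,o['tcp_rot'],o['wrist_force'])
for th in ('pin_tip','pin_grip','bore'):
    for m in finder.mark_of('scene',th)[:2]: print(th,m['position'],round(m['conf'],2),atz(s,m['position'],{'pin_tip':e[2]-.084,'pin_grip':e[2]+.01,'bore':.074}[th]))
u,v=proj(s,[e[0],e[1],e[2]-.05]); u=int(u);v=int(v);print(u,v)
c=s['pixels'][v-50:v+60,u-70:u+70]
cv2.imwrite('pics/c'+n+'.png',cv2.resize(c,None,fx=5,fy=5,interpolation=cv2.INTER_CUBIC)[:,:,::-1])
E
python3 look.py 6
```

```text
time: 12.02
ee_pos: [0.5375, -0.0062, 0.2046]
tcp_rot: [179.9, -0.0, 89.7]
wrist_force: [0.9, 0.9, -1.0]
opening: 0.023
grasp_force: 78.9
time: 12.52
ee_pos: [0.5351, 0.0736, 0.204]
tcp_rot: [179.9, 0.0, 89.7]
wrist_force: [1.1, -0.0, -1.3]
opening: 0.0228
grasp_force: 78.9
[0.5351 0.073  0.2037] [179.9691   0.0055  89.645 ] [-0.4497  0.0388 -1.0141]
pin_tip [455.8, 368.2] 0.87 [ 0.4633 -0.4135  0.1197]
pin_tip [269.9, 225.9] 0.79 [0.5352 0.083  0.1197]
pin_grip [270.0, 195.7] 0.88 [0.5277 0.0702 0.2137]
pin_grip [374.8, 323.9] 0.79 [ 0.3845 -0.2906  0.2137]
bore [272.6, 243.0] 0.76 [0.5332 0.0752 0.074 ]
272 215
```

View pics/c6.png

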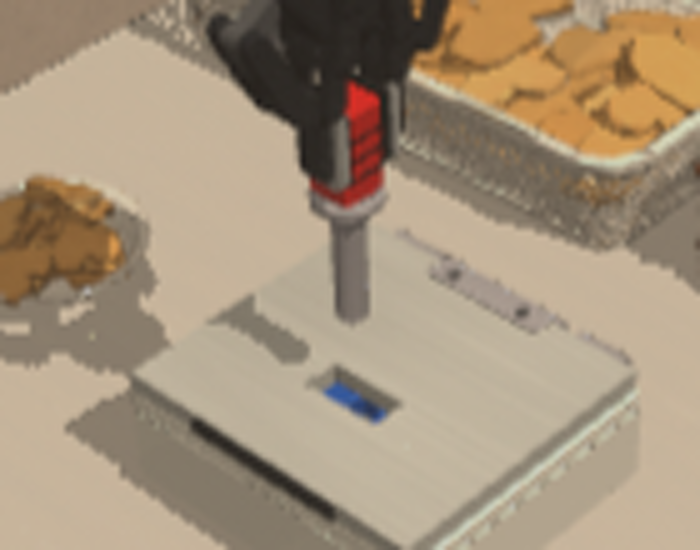

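The pin hangs upright over the mould, with its tip at scene (272.1,228.0) and the slot centre at (272.6,243.5). Next I'll compare the two in the scene frame, and in the top view if it's visible.

```bash
python3 - <<'E'
from h import *
np.set_printoptions(precision=4,suppress=True)
s=cam('scene');t=cam('top')
e=bot.get_obs()['ee_pos'];print(e)
print('tip obs',[atz(s,(272.1,228.0),z) for z in(.116,.12,.124)])
print('slot obs',atz(s,(272.6,243.5),.074), 'tip expected px',proj(s,[e[0],e[1],e[2]-.084]))
# subpixel slot from t3: blue+dark region inside lid
im=cv2.imread('pics/t3.png').astype(float); big=cv2.resize(im[228:254,270:304],None,fx=10,fy=10,interpolation=cv2.INTER_CUBIC)
lid=np.median(im[225:232,270:304].reshape(-1,3),0); d=np.abs(big-lid).sum(2); m=(d>60).astype(np.uint8)
n,l,st,ce=cv2.connectedComponentsWithStats(m); k=1+np.argmax(st[1:,4]); x,y,w,h,a=st[k]
c=(270+(x+w/2)/10-.5,228+(y+h/2)/10-.5); print('slot top',c,w,h,atz(t,c,.074))
b=((big[...,0]-big[...,2])>20)&(l==k); ys,xs=np.nonzero((l==k)&~b&(d>60)); print('grey',xs.mean()/10+269.5,ys.mean()/10+227.5)
col=(big[...,0]-big[...,2])[y+h//3:y+2*h//3].mean(0); print(np.round(col[x:x+w:5]).astype(int),x)
E
```

```text
[0.535  0.0733 0.2033]
tip obs [array([0.5362, 0.0774, 0.116 ]), array([0.5328, 0.074 , 0.12  ]), array([0.5294, 0.0706, 0.124 ])]
slot obs [0.5319 0.074  0.074 ] tip expected px [np.float64(272.98330426676495), np.float64(227.873621144403)]
slot top (np.float64(287.1), np.float64(239.7)) 182 88 [0.5336 0.0776 0.074 ]
grey 287.6410443507012 239.52909588416372
[ -7   5  24  44  62  71  76  78  76  73  64  53  38  21   6  -5 -11 -15
 -16 -17 -17 -17 -15 -12  -4   7  22  37  49  56  56  53  43  32  18   6
  -5] 85
```

```bash
python3 -m inch '[[[0,2,-1.5,15,0,0,0],[0,0,0,15,0,0,0],[0,0,0,8,0,0,0],[0,0,0,3,0,0,0],[0,0,0,0,0,0,0]]]';python3 -m inch '[[[0,0,0,3,0,0,0],[0,0,0,3,0,0,0],[0,0,0,3,0,0,0]]]'
```

```text
time: 13.5
ee_pos: [0.5334, 0.076, 0.1623]
tcp_rot: [-180.0, 0.0, 89.7]
wrist_force: [0.2, -0.1, -2.1]
opening: 0.0229
grasp_force: 78.9
time: 13.88
ee_pos: [0.5334, 0.076, 0.1531]
tcp_rot: [180.0, -0.0, 89.7]
wrist_force: [-0.5, -0.1, -1.4]
opening: 0.0234
grasp_force: 78.9
```

```bash
python3 -m inch '[[[0,0,0,3,0,0,0],[0,0,0,3,0,0,0],[0,0,0,0,0,0,0]]]';python3 -m inch '[[[0,0,0,3,0,0,0],[0,0,0,2,0,0,0],[0,0,0,0,0,0,0]]]'
```

```text
time: 14.25
ee_pos: [0.5333, 0.0759, 0.147]
tcp_rot: [-180.0, 0.0, 89.7]
wrist_force: [-1.1, -1.4, -1.1]
opening: 0.0228
grasp_force: 78.9
time: 14.62
ee_pos: [0.5338, 0.0757, 0.1423]
tcp_rot: [180.0, 0.0, 89.7]
wrist_force: [2.7, -2.4, -1.3]
opening: 0.0228
grasp_force: 78.8
```

```bash
python3 -m inch '[[[0,-0.5,0.5,3,0,0,0],[0,0,0,2,0,0,0],[0,0,0,0,0,0,0]]]';python3 -m inch '[[[0,0,0,3,0,0,0],[0,0,0,2,0,0,0],[0,0,0,0,0,0,0]]]'
```

```text
time: 15.0
ee_pos: [0.5339, 0.0754, 0.137]
tcp_rot: [-180.0, 0.0, 89.7]
wrist_force: [2.1, -0.9, -3.1]
opening: 0.0229
grasp_force: 78.6
time: 15.38
ee_pos: [0.5339, 0.0754, 0.132]
tcp_rot: [-180.0, 0.0, 89.7]
wrist_force: [2.2, -1.5, -3.6]
opening: 0.0231
grasp_force: 78.7
```

```bash
python3 -m inch '[[[0,0,0.6,3,0,0,0],[0,0,0,3,0,0,0],[0,0,0,0,0,0,0]]]';python3 -m inch '[[[0,0,0,3,0,0,0],[0,0,0,3,0,0,0],[0,0,0,0,0,0,0]]]'
```

```text
time: 15.75
ee_pos: [0.5343, 0.0754, 0.1258]
tcp_rot: [-180.0, 0.0, 89.7]
wrist_force: [1.0, -1.3, -1.8]
opening: 0.023
grasp_force: 78.9
time: 16.12
ee_pos: [0.5344, 0.0754, 0.1199]
tcp_rot: [-180.0, 0.0, 89.7]
wrist_force: [1.0, -1.4, -1.7]
opening: 0.0229
grasp_force: 78.9
```

```bash
python3 -m inch '[[[0,-0.5,0.3,5,0,0,0],[0,0,0,5,0,0,0],[0,0,0,5,0,0,0],[0,0,0,4,0,0,0],[0,0,0,0,0,0,0]]]';python3 -m inch '[[[0,0,0,3,0,0,0],[0,0,0,2,0,0,0],[0,0,0,2,0,0,0],[0,0,0,0,0,0,0]]]'
```

```text
time: 16.75
ee_pos: [0.5346, 0.0749, 0.1009]
tcp_rot: [-180.0, 0.0, 89.7]
wrist_force: [0.2, 0.3, -1.3]
opening: 0.0229
grasp_force: 78.8
time: 17.25
ee_pos: [0.5348, 0.075, 0.0943]
tcp_rot: [180.0, 0.0, 89.7]
wrist_force: [-0.1, 0.7, -0.3]
opening: 0.023
grasp_force: 78.9
```

```bash
python3 -m inch '[[[0,0,0,1,0,0,0],[0,0,0,1,0,0,0],[0,0,0,1,0,0,0],[0,0,0,0,0,0,0]]]'
```

```text
time: 17.75
ee_pos: [0.5349, 0.0749, 0.0939]
tcp_rot: [179.9, -0.0, 89.7]
wrist_force: [-9.0, -1.5, 18.9]
opening: 0.0229
grasp_force: 81.6
```

```bash
python3 -m inch '[[[0,0,0,-1.5,0,0,0],[60,0,0,0,0,0,0],[60,0,0,0,0,0,0],[60,0,0,0,0,0,0],[60,0,0,0,0,0,0],[60,0,0,0,0,0,0]]]'; python3 -m inch '[[[60,0,0,-20,0,0,0],[60,0,0,-40,0,0,0],[60,0,0,-60,0,0,0],[60,50,-20,-20,0,0,0],[60,50,-30,0,0,0,0],[60,0,0,0,0,0,0]]]'; python3 look.py 7; python3 - <<'E'
from h import *
s=cv2.imread('pics/sS7.png');t=cv2.imread('pics/tS7.png')
v=np.hstack([cv2.resize(s[190:300,215:345],(450,400),interpolation=cv2.INTER_CUBIC),cv2.resize(t[190:280,240:320],(350,400),interpolation=cv2.INTER_CUBIC)])
cv2.imwrite('pics/c8.png',v)
E
```

```text
time: 18.5
ee_pos: [0.5348, 0.075, 0.0927]
tcp_rot: [-180.0, -0.0, 89.7]
wrist_force: [1.4, -0.6, 1.5]
opening: 0.0513
grasp_force: 0.0
time: 19.25
ee_pos: [0.484, 0.1778, 0.2334]
tcp_rot: [180.0, -0.0, 90.0]
wrist_force: [1.2, -0.3, 0.5]
opening: 0.0509
grasp_force: 0.0
[0.4852 0.1755 0.2328] [179.9808   0.0132  89.8006] [ 0.1191 -0.5249  0.0598]
pin_tip [368.3, 363.5] 0.79 [ 0.3576 -0.3039  0.1488]
pin_tip [457.0, 366.8] 0.63 [ 0.4451 -0.418   0.1488]
pin_grip [470.4, 324.9] 0.61 [ 0.4545 -0.4131  0.2428]
pin_grip [270.7, 235.4] 0.6 [ 0.4108 -0.0429  0.2428]
bore [274.1, 242.4] 0.6 [0.537 0.074 0.074]
222 197
```

View pics/c8.png

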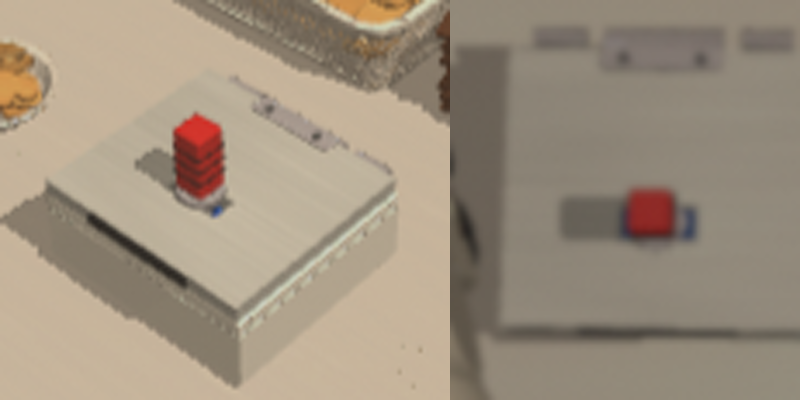

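The pin stands upright with its collar flat on the shut lid at scene crop (200,195), and the robot is clear of everything.

```bash
python3 -c "
from workcell import bot
print(bot.job_done())"
```

```text
the job is handed in; nothing more can be done
None
```

I shut the lid and pushed the pin home until its collar met the lid, then let go, moved the arm clear and handed the job in at about 19 s of the 64 s; the hand-in gave no verdict.

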